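# Slide the filter module along the fixture rail into its corner pocket

### The job

Without ever lifting it, use the fingertips to push the blue filter module flat against the long dark rail of the aluminium fixture before any of it reaches the yellow line. Then keep it pinned against the rail and drag it along until it is fully home in the corner pocket, nose against the end stop, and move clear. Leave everything else where it stands.

Things in the scene. Friction and masses are not known exactly. Their poses are not given: they have to be found in the camera images.
- fixture: Fixed aluminium plate 340 x 180 x 12 mm; origin at the centre of its underside, on the table. z up; x runs along the rail towards the pocket; y points from the open side to the rail. Plate top at z = 12 mm, dark steel walls on it 16 mm tall (tops z = 28). Fully home, the filter's origin is at x = 108, y = 45, z = 12 mm in this frame, axes parallel to the fixture's.
- rail (a point): Middle of the top edge of the long dark rail's face: x = 0, y = 60, z = 28 mm in the fixture's frame. The rail runs the plate's whole length (x = -170 to 170 mm) and is 20 mm thick (y = 60 to 80); the filter goes against its face, which looks to -y.
- corner (a point): Inner corner of the pocket, where rail face, end stop face and plate top meet: x = 140, y = 60, z = 12 mm in the fixture's frame. The end stop's face looks to -x; the stop is 20 mm thick (x = 140 to 160) and spans y = 5 to 80 mm.
- cheek (a point): Top centre of the short wall that closes the pocket on the open side: x = 134, y = 19.5, z = 28 mm in the fixture's frame. It runs from x = 121 to 140 mm, its face to the rail at y = 26.5, 14 mm thick, its first 7 mm flared away from the rail (out to y about 10). The pocket is thus 33.5 mm wide for the 30 mm filter.
- line (a point): Middle of the 5 mm wide yellow line painted across the plate, at x = 10 mm in the fixture's frame, on the plate's top.
- filter: The part: loose blue metal block, small silver plate on top, 64 (x) x 30 (y) x 24 mm (z), 0.1 to 0.2 kg; origin at the centre of its underside. It lies on the plate short of the yellow line, clear of the rail, turned by up to 0.4 rad from the fixture's axes. Its +y side goes against the rail; its +x end is the nose. Friction on plate and rail about 0.5 to 0.7; it slides and is not sprung.
- barrel (a point): Middle of the brass connector barrel, 9 mm diameter, that sticks 14 mm straight out of the filter's -y side (away from the rail): x = 4, y = -22, z = 12 mm in the filter's frame, rigid with it. A fingertip against the -y side just behind the barrel (at lower x) can press the filter to the rail and drag it by the barrel.
- attenuator: bystander: small brass and steel cylinder, 20 mm across, 30 mm tall, standing upright on the fixture plate; origin at the centre of its underside
- terminator: bystander: small steel cylinder with a brass tip, 18 mm across, 28 mm tall, standing upright on the fixture plate; origin at the centre of its underside
- screwdriver: bystander: screwdriver lying on the table; origin on its underside near mid-length, its x axis along the shaft
- spanner: bystander: 150 mm open-ended spanner lying on the table; origin on its underside near mid-length, its x axis along its length
- jar: bystander: closed jar with black cap, 60 mm across, 70 mm tall; origin at the centre of its underside
- spare: bystander: a spare module of the filter's shape and size but green, lying on the table; origin at the centre of its underside
There are look-alikes about, which are no part of the job. What is shaped like the filter but orange is not meant.

How it is judged:
By the outcome, as a careful person would: the job done as asked, in the order asked, and still so for the second after the job is handed in, with the robot touching nothing.
It also fails if it takes over 51 s, if anything falls off the work surface, if the arm or the gripper's body presses on something with over 40 N, if the wrist force passes 120 N, or if a joint passes its speed limit or range.

### The arm

A 6-joint arm with a two-finger parallel gripper is mounted at the origin on the work surface. World frame = base frame: x ahead of the robot, y to its left, z up, the work surface at z = 0. Lengths are in m, angles in degrees, forces in N, time in s.
With the tool pointing down it reaches from about 0.325 to 0.925 m from the base axis. Payload 3.1 kg.
Tool frame: the origin (TCP) lies at the very end of the fingers, on their centre line; the grasp point (between the pads) lies 19 mm behind it (manip.tcp_to_grasp is the distance from the TCP to the grasp point, in m); y points along the fingers, x is the direction in which the jaws open and shut, and the axes are right-handed (so a half turn about y gives the same grasp; the last joint's range is limited). The gripper opens to 85 mm and grips with 20 to 120 N. Pads are 22 mm wide; open, the fingers measure 114 mm over their backs; the gripper's body (76 mm by 85 mm) begins 54 mm behind the grasp point. The pads swing forward as they close: fully open they stand 13 mm farther back than shut.
Start: joints at [65.248, 12.427, 92.441, -0, 75.132, -6.429], TCP at [0.196, 0.593, 0.231] pointing down, gripper open.
Joint ranges: [-157.48, 157.48], [-44.54, 120.13], [17.64, 146.25], [-64.5, 244.5], [7.68, 150.69], [-147.95, 147.95]. Speed limits (degrees/s): [159.86, 159.86, 180, 180, 180, 180].

### API

Orientations are given as a 3x3 rotation matrix whose columns are the frame's x, y, z axes.
In Python, from plant import manip, eyes gives the robot as it stands.
- The arm moves only by the tool step_arm, never from a script. Its arguments are lists of equal length, an entry for each row: "xyz": the shift along the tool's x, y, z in cm, a list of three; "spin": the turn about the tool's y in rad. In form: {"xyz": [[tx, ty, tz], ...], "spin": [spin, ...]}. A call has 1 to 12 rows; each row is the pose to reach, as a shift and turn from the pose commanded when the call began, along the tool's axes at that moment; what a row does not reach only later rows make up. A row lasts 1/10 s, in which the tool goes at most 50 mm and 8.59 degrees, less where a joint would pass 70% of its speed; a pose out of reach is approached as far as the arm can. A call with a gripper value outside its range is refused whole. "hand" is the finger opening in cm, from 0 to 8.54, set as the call begins (left out, the last holds). The fingers move at their own pace and stop on an object; "newtons" is the grip in N (left out, the last holds). Time passes only in rows, so rows that repeat a pose let the fingers close. It gives the time, the measured TCP pose, the force and the opening at its end, in the units of the state.
- manip.state(): the state, without advancing time (a new reading comes with each control period).
- eyes.get_image(name): name is "side" or "top" or "wrist"; returns a dict with "image" (400x640x3 uint8, blue, green, red), "intrinsics" (3x3 intrinsics, pixels), "pose" (4x4, takes a point from camera to world coordinates); the wrist camera has in their place "tool_from_camera" (4x4, takes a point from camera to tool coordinates, whose origin is the TCP and whose axes are the tool frame's). Camera axes: x right, y down, z forward; pixel columns grow to the right and rows downward; lengths in m; the calibration is good to about 2 mm. A picture is of the moment at which its call begins: read the wrist's pose just before it. There is no depth.
- manip.finish_job(): hands the job in, once; it reports no verdict.
The state is a dict: "time": time; "joint_positions": joint angles; "joint_velocities": joint speeds; "tau": joint torques, N m; "tcp_pos": TCP position; "orientation": TCP orientation; "contact_force": force on the tool from outside, world axes, zero at the start; "torque": the same for the moment, N m; "opening": finger opening in m.
Only numpy, scipy, OpenCV 4.12 (cv2) and the standard library are available. Lean on these libraries where they do the work, as an engineer would, in place of code of your own. Each camera call takes 0.05 s, during which the arm holds its last target. There are 200 camera calls.

## Working session

There is one attempt and no reset: what is moved stays moved. The work goes in short steps, Python scripts to look and compute and a tool call to move; the robot and the scene stay as the last step left them, time stands still between calls to the robot, and variables do not carry over. Pictures are saved under pics/ and viewed, about 8 in all and at most 12, crops included, and the job is handed in when it is done.

Besides the shell and the picture viewer there is one more tool, called after ">>>" as name([rows], argument=value, ...), one row to a line, values as JSON. step_arm: Moves the arm, as the interface text tells. Its arguments: {"type":"object","properties":{"xyz":{"type":"array"},"spin":{"type":"array"},"hand":{"type":"number"},"newtons":{"type":"number"}},"required":["xyz","spin"]}

```bash
mkdir -p pics; ls
python3 - <<'E'
from plant import manip, eyes
import cv2,numpy as np,pickle
np.set_printoptions(precision=4,suppress=True)
s=manip.state(); print(s)
d={}
for n in ["top","side"]:
    r=eyes.get_image(n); d[n]=r; cv2.imwrite(f"pics/{n}0.png",r["image"]); print(n,r["intrinsics"],r["pose"])
pickle.dump(d,open("cams0.pkl","wb"))
E
```

```text
pics
{'time': 0.0, 'joint_positions': array([65.2504, 12.4802, 92.531 ,  0.0009, 75.1328, -6.428 ]), 'joint_velocities': array([-0.0625,  0.0177,  0.003 , -0.0349,  0.1655, -0.0219]), 'tau': array([ -0.0011, -39.6867, -30.3845,  -0.0004,   0.0099,  -0.    ]), 'tcp_pos': array([0.1961, 0.5926, 0.2299]), 'orientation': array([[ 0.3144, -0.0011, -0.9493],
       [ 0.9493, -0.0023,  0.3144],
       [-0.0025, -1.    ,  0.0003]]), 'contact_force': array([-0.3212,  0.3896, -0.1227]), 'torque': array([-0.015 , -0.0235, -0.0069]), 'opening': 0.08541872902564454}
top [[413.2705   0.     315.5376]
 [  0.     413.2705 199.9535]
 [  0.       0.       1.    ]] [[ 0.023  -0.9969  0.0756  0.407 ]
 [-0.9997 -0.0222  0.0112 -0.0296]
 [-0.0095 -0.0758 -0.9971  1.23  ]
 [ 0.      0.      0.      1.    ]]
side [[434.2155   0.     320.9265]
 [  0.     434.2155 190.2649]
 [  0.       0.       1.    ]] [[ 0.9938 -0.0921  0.0622  0.4302]
 [-0.1108 -0.7791  0.617  -0.6428]
 [-0.0083 -0.6201 -0.7845  0.8164]
 [ 0.      0.      0.      1.    ]]
```

View pics/top0.png

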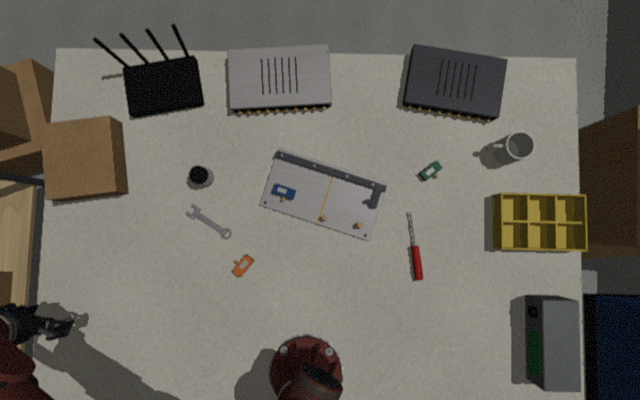

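View pics/side0.png

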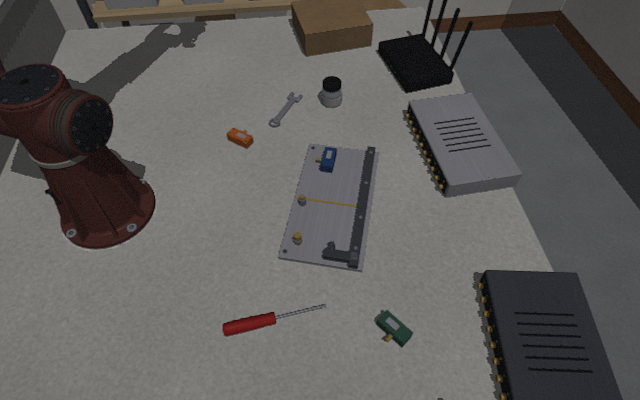

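The blue module is at top (284,191) and side (328,159). The look-alikes are orange at top (243,265) and green at top (430,171). Only the blue one lies on the fixture plate, so it's the part I want. I'll enlarge both views to confirm.

Run:
```python
import cv2,numpy as np
a=cv2.imread("pics/top0.png")[140:250,250:400]
b=cv2.imread("pics/side0.png")[135:275,270:390]
a=cv2.resize(a,None,fx=5,fy=5,interpolation=cv2.INTER_CUBIC)
b=cv2.resize(b,None,fx=4,fy=4,interpolation=cv2.INTER_CUBIC)
cv2.imwrite("pics/crop_top.png",a);cv2.imwrite("pics/crop_side.png",b)
```

```text
(no output)
```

View pics/crop_top.png

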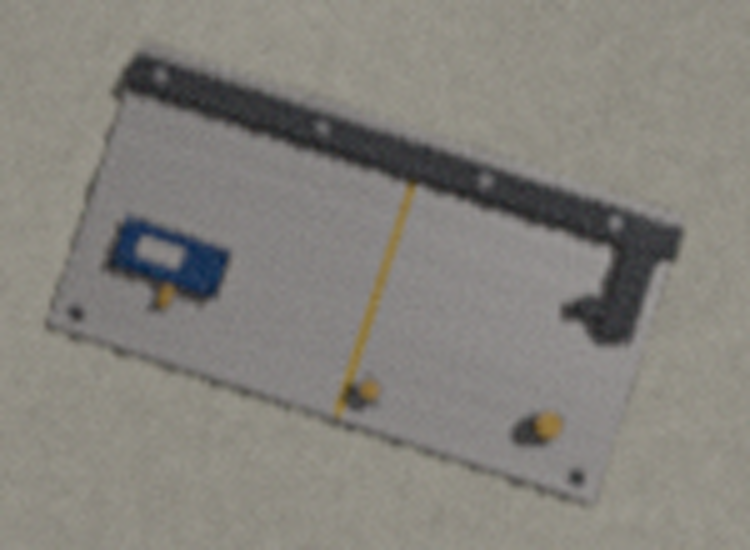

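The crop shows the blue filter on the plate at the left. Its corners are about (125,220), (230,250), (212,297) and (108,268), with the barrel at (163,295) pointing away from the rail. The yellow line is to its right, the two cylinders stand near the open edge, and the pocket is at the right end. Next I'll fit the fixture and filter poses.

```bash
cat > h.py <<'E'
import numpy as np,cv2,pickle
from scipy.optimize import least_squares
from scipy.spatial.transform import Rotation as R
np.set_printoptions(precision=4,suppress=True)
def place(p,P):   # pose x,y,yaw(rad) ; pts (n,3)
    c,s=np.cos(p[2]),np.sin(p[2]); P=np.atleast_2d(P)
    return P@np.array([[c,s,0],[-s,c,0],[0,0,1]])+[p[0],p[1],0]
def proj(K,T,P):
    Q=(np.atleast_2d(P)-T[:3,3])@T[:3,:3]
    return Q[:,:2]/Q[:,2:]*[K[0,0],K[1,1]]+K[:2,2]
def fit(K,T,P,uv,p0):
    r=least_squares(lambda p:(proj(K,T,place(p,P))-uv).ravel(),p0,loss='soft_l1')
    return r.x,(proj(K,T,place(r.x,P))-uv)
E
python3 - <<'E'
from h import *
d=pickle.load(open("cams0.pkl","rb"))["top"];K,T=d["intrinsics"],d["pose"]
m=1e-3
P=np.array([[-170,-90,12],[170,-90,12],[-170,80,28],[170,80,28],[-170,60,28],[140,5,28],[160,5,28]])*m
uv=np.array([[48,325],[597,503],[140,55],[683,232],[125,92],[595,338],[630,343]])/5+[249.6,139.6]
f,r=fit(K,T,P,uv,[.5,0,-1.8]);print("fix",f,np.degrees(f[2]));print(r)
P=np.array([[-32,15,24],[32,15,24],[32,-15,24],[-32,-15,24]])*m+[0,0,.012]
uv=np.array([[125,220],[230,250],[212,297],[108,268]])/5+[249.6,139.6]
g,r=fit(K,T,P,uv,[.5,0,f[2]]);print("filt",g,np.degrees(g[2]));print(r)
c=place([0,0,-f[2]],np.array([g[0]-f[0],g[1]-f[1],0]));print("filter in fixture",c*1000,np.degrees(g[2]-f[2]))
E
```

```text
fix [ 0.517  -0.0376 -1.8619] -106.67683533553159
[[-0.285   0.7637]
 [-0.242   0.8774]
 [-1.1089 -0.3563]
 [ 0.6757 -0.4219]
 [-0.2525 -1.3671]
 [ 0.7581 -0.3912]
 [ 0.3277  0.7263]]
filt [ 0.5205  0.0778 -1.837 ] -105.25415196967208
[[-0.2715 -0.2874]
 [-0.2202 -0.0632]
 [ 0.3935  0.4093]
 [ 0.1102 -0.0419]]
filter in fixture [[-111.5944  -29.7808    0.    ]] 1.4226833658595222
```

```bash
cat >> h.py <<'E'
FIX=np.array([0.517,-0.0376,-1.8619])
def info(s):
    "TCP in fixture frame (mm), tool yaw error to (tool x = -fix x)"
    O=s["orientation"]; p=place([0,0,-FIX[2]],np.r_[s["tcp_pos"][:2]-FIX[:2],0])[0]*1000
    yaw=np.arctan2(O[1,0],O[0,0]); e=(FIX[2]+np.pi-yaw+np.pi)%(2*np.pi)-np.pi
    print("t",round(s["time"],2),"fix xy",p[:2].round(1),"z",round(s["tcp_pos"][2]*1000,1),"spin needed",round(-e,4),"F",s["contact_force"].round(1),"open",round(s["opening"]*1000,1))
def move(s,x,y,z):
    "cm in tool axes to reach fixture-frame x,y(mm), world z(mm)"
    t=place(FIX,np.array([x,y,0])/1000)[0]; t[2]=z/1000
    print("move cm",((t-s["tcp_pos"])@s["orientation"]*100).round(2))
E
python3 - <<'E'
from h import *
from plant import manip,eyes
s=manip.state(); info(s); move(s,-70,-60,230)
print(eyes.get_image("wrist")["tool_from_camera"])
d=pickle.load(open("cams0.pkl","rb"))["top"];K,T=d["intrinsics"],d["pose"]
for n,u in [("term",(365,395)),("att",(545,428))]:
    u=np.array(u)/5+[249.6,139.6]; ray=T[:3,:3]@np.array([*(u-K[:2,2])/K[0,0],1]); q=T[:3,3]+ray*(0.04-T[2,3])/ray[2]
    print(n,place([0,0,-FIX[2]],np.r_[q[:2]-FIX[:2],0])*1000)
E
```

```text
t 0.1 fix xy [-511.6 -488.3] z 230.1 spin needed -0.0286 F [0.4 0.6 0. ] open 85.1
move cm [-42.92   0.09 -44.07]
[[ 1.      0.0004  0.0001  0.0012]
 [ 0.     -0.3179  0.9481 -0.1408]
 [ 0.0004 -0.9481 -0.3179  0.0814]
 [ 0.      0.      0.      1.    ]]
term [[ 21.2058 -70.0023   0.    ]]
att [[125.3553 -56.1182   0.    ]]
```

>>> step_arm([
  [-3,0,-3],
  [-6,0,-6.2],
  [-9.5,0,-9.8],
  [-13,0,-13.4],
  [-16.5,0,-17],
  [-20,0,-20.6],
  [-23.5,0,-24.2],
  [-27,0,-27.8],
  [-30.5,0,-31.4],
  [-34,0,-35],
  [-37.5,0,-38.6],
  [-40,0,-41],
], spin=[0,0,0,0,0,0,0,0,0,-0.01,-0.02,-0.028], hand=2.6)

```text
time: 1.35
tcp_pos: [0.4608, 0.082, 0.2313]
orientation: [[0.289, 0.001, -0.957], [0.957, -0.001, 0.289], [-0.0, -1.0, -0.001]]
contact_force: [1.3, 0.9, 0.4]
opening: 0.0258
```

>>> step_arm([
  [-1.5,0,-1.6],
  [-2.9,0,-3.1],
  [-2.9,0,-3.1],
  [-2.9,0,-3.1],
], spin=[0,0,0,0])

```text
time: 1.75
tcp_pos: [0.4809, 0.0481, 0.2309]
orientation: [[0.289, -0.001, -0.957], [0.957, 0.001, 0.289], [0.0, -1.0, 0.001]]
contact_force: [0.4, -0.2, 0.1]
opening: 0.0261
```

Run:
```python
from h import *
from plant import manip,eyes
s=manip.state(); info(s); r=eyes.get_image("wrist"); cv2.imwrite("pics/w1.png",r["image"])
pickle.dump((s,r),open("w1.pkl","wb"))
```

```text
t 1.75 fix xy [-71.7 -59.2] z 230.9 spin needed -0.0018 F [ 0.4 -0.2  0.1] open 26.1
```

View pics/w1.png

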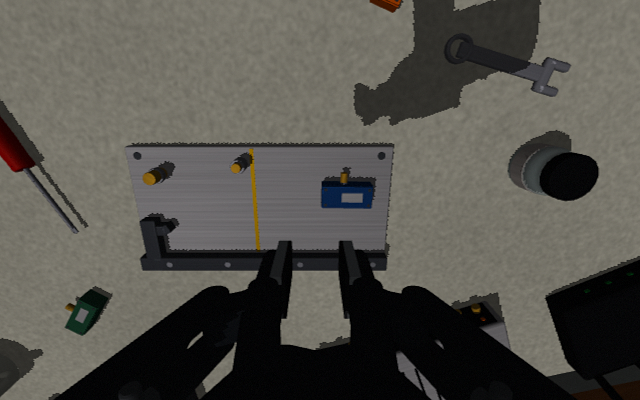

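The wrist view shows the whole fixture: plate corners near (127,146) and (393,144), line at about (256,200), filter at about (347,195), and the barrel at (345,176) pointing to the open side. I'll enlarge it for better pixel readings.

Run:
```python
import cv2,numpy as np
a=cv2.imread("pics/w1.png")
l=cv2.resize(a[136:276,120:270],None,fx=4,fy=4,interpolation=cv2.INTER_CUBIC)
f=cv2.resize(a[160:275,310:400],None,fx=4,fy=4,interpolation=cv2.INTER_CUBIC)
f=cv2.convertScaleAbs(f,alpha=1.6)
o=np.zeros((560,600+0,3),np.uint8);o[:]=l
b=cv2.copyMakeBorder(f[:, :200*2][:, :],0,560-460,0,0,cv2.BORDER_CONSTANT)
b=b[:, :]; 
cv2.imwrite("pics/w1c.png",cv2.resize(cv2.convertScaleAbs(a[136:276,120:400],alpha=1.4),(784,392),interpolation=cv2.INTER_CUBIC))
g=cv2.cvtColor(a,cv2.COLOR_BGR2HSV)
m=cv2.inRange(g,(105,120,30),(125,255,255))
cs,_=cv2.findContours(m,cv2.RETR_EXTERNAL,cv2.CHAIN_APPROX_NONE)
c=max((c for c in cs if 300<c[:,0,0].mean()<400 and 160<c[:,0,1].mean()<230),key=cv2.contourArea)
print(cv2.contourArea(c),cv2.approxPolyDP(c,3,True)[:,0])
```

```text
1020.5 [[322 186]
 [322 207]
 [370 207]
 [372 186]]
```

View pics/w1c.png

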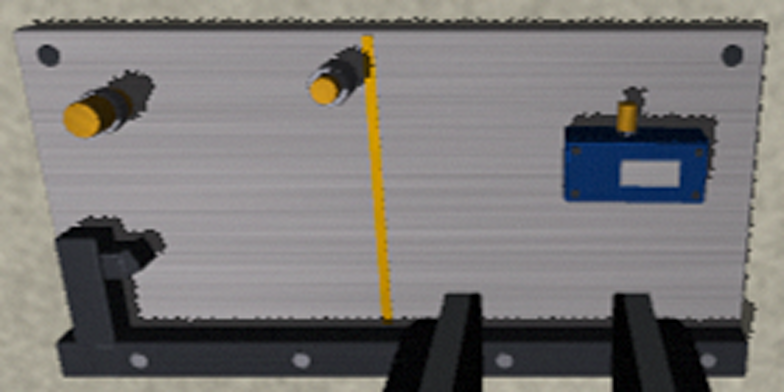

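Run:
```python
from h import *
s,r=pickle.load(open("w1.pkl","rb"));K=r["intrinsics"]
W=np.eye(4);W[:3,:3]=s["orientation"];W[:3,3]=s["tcp_pos"];T=W@r["tool_from_camera"]
q=lambda u:(np.array(u)+.5)/2.8-.5+[120,136]
m=1e-3
P=np.array([[170,-90,12],[-170,-90,12],[170,80,28],[-170,80,28],[-170,60,28],[160,5,28],[170,60,28]])*m
f,rr=fit(K,T,P,q([[16,31],[766,30],[62,375],[746,375],[746,343],[57,238],[58,346]]),[.517,-.0376,-1.86]);print("fix",f,np.degrees(f[2]));print(rr)
P=np.array([[32,-15,36],[-32,-15,36],[32,15,36],[-32,15,36],[4,-29,24]])*m
g,rr=fit(K,T,P,q([[566,143],[706,141],[567,201],[705,203],[627,103]]),[.52,.078,-1.86]);print("filt",g);print(rr)
print("in fix",place([0,0,-f[2]],np.r_[g[:2]-f[:2],0])*1000,np.degrees(g[2]-f[2]))
```

```text
fix [ 0.5199 -0.0354 -1.8624] -106.70630047450094
[[-2.3041 -0.4627]
 [ 1.6482 -0.3815]
 [ 0.0892  1.6587]
 [ 1.1232  1.4186]
 [ 2.2816  0.1317]
 [-1.5294  0.6886]
 [-1.3047 -0.6948]]
filt [ 0.5224  0.0782 -1.8589]
[[-0.6722 -0.8432]
 [ 1.7599 -0.3549]
 [-1.0874  1.4359]
 [ 0.6708  0.5065]
 [-0.1416 -0.1483]]
in fix [[-109.5715  -30.25      0.    ]] 0.1970078079128697
```

```bash
sed -i 's/^FIX=.*/FIX=np.array([0.5187,-0.0363,-1.8622])/' h.py
python3 - <<'E'
from h import *
from plant import manip
s=manip.state(); info(s); move(s,-105,-78,60); move(s,-105,-78,17)
E
```

```text
t 1.8 fix xy [-70.3 -60.8] z 230.9 spin needed -0.0005 F [-0.2  0.2  0.1] open 25.9
move cm [ 3.46 17.1   1.7 ]
move cm [ 3.46 21.4   1.7 ]
```

>>> step_arm([
  [1.0,2,0.5],
  [2,6,1],
  [3.5,10,1.7],
  [3.5,14,1.7],
  [3.5,17,1.7],
  [3.5,17,1.7],
], spin=[0,0,0,0,0,0])

```text
time: 2.4
tcp_pos: [0.4694, 0.0875, 0.0567]
orientation: [[0.286, -0.011, -0.958], [0.958, -0.0, 0.286], [-0.003, -1.0, 0.011]]
contact_force: [-0.5, 0.5, 0.2]
opening: 0.0259
```

Run:
```python
from h import *
from plant import manip,eyes
s=manip.state(); info(s); r=eyes.get_image("wrist"); cv2.imwrite("pics/w2.png",r["image"]); move(s,-105,-78,17)
```

```text
t 2.4 fix xy [-104.4  -82.8] z 56.7 spin needed 0.0017 F [-0.5  0.5  0.2] open 25.9
move cm [ 0.07  3.96 -0.52]
```

View pics/w2.png

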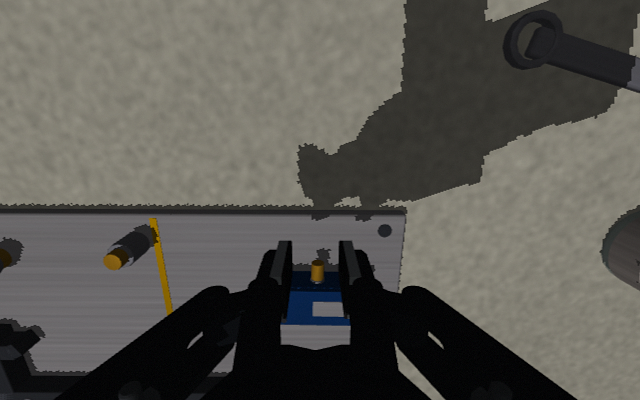

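The barrel at (317,270) is centred between the two fingertips at about (285,250) and (346,250), so I can descend.

>>> step_arm([
  [0,1.0,0],
  [0,2.2,0],
  [0,3.4,0],
  [0,4.2,0],
  [0,4.2,0],
  [0,4.2,0],
], spin=[0,0,0,0,0,0])

```text
time: 3.05
tcp_pos: [0.4749, 0.0864, 0.0191]
orientation: [[0.288, -0.001, -0.958], [0.958, -0.0, 0.288], [-0.0, -1.0, 0.001]]
contact_force: [-0.4, 0.4, -0.0]
opening: 0.0257
```

Run:
```python
from h import *
from plant import manip
s=manip.state(); info(s); move(s,-105,30,17)
```

```text
t 3.05 fix xy [-104.9  -77.2] z 19.1 spin needed -0.0006 F [-0.4  0.4 -0. ] open 25.7
move cm [  0.02   0.2  -10.72]
```

>>> step_arm([
  [0,0,-0.8],
  [0,0,-1.5],
  [0,0,-2.0],
  [0,0,-2.6],
  [0,0,-3.2],
  [0,0,-3.8],
  [0,0,-4.4],
  [0,0,-5.0],
  [0,0,-5.6],
  [0,0,-6.2],
  [0,0,-6.8],
  [0,0,-7.4],
], spin=[0,0,0,0,0,0,0,0,0,0,0,0])

```text
time: 4.25
tcp_pos: [0.5464, 0.065, 0.0192]
orientation: [[0.288, -0.0, -0.958], [0.958, -0.0, 0.288], [-0.0, -1.0, -0.0]]
contact_force: [-1.0, -0.9, 0.1]
opening: 0.0259
```

>>> step_arm([
  [0,0,-0.5],
  [0,0,-0.9],
  [0,0,-1.3],
  [0,0,-1.6],
  [0,0,-1.8],
  [0,0,-1.8],
], spin=[0,0,0,0,0,0])

```text
time: 4.85
tcp_pos: [0.5637, 0.0598, 0.0194]
orientation: [[0.288, 0.001, -0.958], [0.958, -0.0, 0.288], [0.0, -1.0, -0.001]]
contact_force: [-1.0, 0.4, -0.5]
opening: 0.026
```

Run:
```python
from h import *
from plant import manip
s=manip.state(); info(s)
```

```text
t 4.85 fix xy [-105.    15.4] z 19.4 spin needed -0.0005 F [-1.   0.4 -0.5] open 26.0
```

Now small steps until the rail pushes back.

>>> step_arm([
  [0,0,-0.15],
  [0,0,-0.3],
  [0,0,-0.3],
], spin=[0,0,0])

```text
time: 5.15
tcp_pos: [0.5662, 0.0591, 0.0193]
orientation: [[0.288, 0.0, -0.958], [0.958, -0.0, 0.288], [0.0, -1.0, -0.0]]
contact_force: [-0.5, -0.3, -0.1]
opening: 0.026
```

>>> step_arm([
  [0,0,-0.15],
  [0,0,-0.3],
  [0,0,-0.3],
], spin=[0,0,0])

```text
time: 5.45
tcp_pos: [0.5674, 0.0587, 0.0191]
orientation: [[0.288, -0.004, -0.958], [0.958, 0.001, 0.288], [-0.0, -1.0, 0.004]]
contact_force: [-4.7, 2.1, 3.8]
opening: 0.0262
```

>>> step_arm([
  [0,0,-0.1],
  [0,0,-0.2],
  [0,0,-0.2],
], spin=[0,0,0])

```text
time: 5.75
tcp_pos: [0.5674, 0.0586, 0.0188]
orientation: [[0.288, -0.008, -0.958], [0.958, 0.001, 0.288], [-0.001, -1.0, 0.008]]
contact_force: [-9.0, 2.6, 7.8]
opening: 0.0257
```

Run:
```python
from h import *
from plant import manip,eyes
s=manip.state(); info(s); r=eyes.get_image("side"); cv2.imwrite("pics/s2.png",r["image"])
t=eyes.get_image("top")["image"]
w=eyes.get_image("wrist")["image"]
a=cv2.resize(r["image"][135:215,270:390],(600,400),interpolation=cv2.INTER_CUBIC)
b=cv2.resize(w[200:400,160:460],(600,400))[:200]
cv2.imwrite("pics/c2.png",np.vstack([a,b]))
```

```text
t 5.75 fix xy [-104.9   19.4] z 18.8 spin needed -0.0006 F [-9.   2.6  7.8] open 25.7
```

View pics/c2.png

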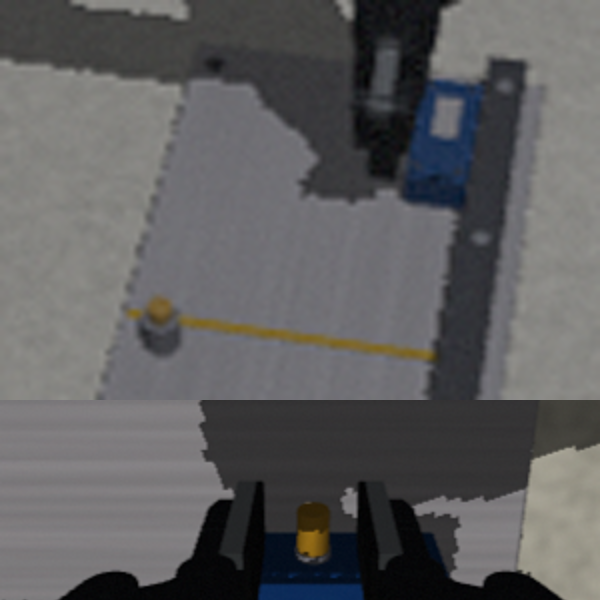

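It's flat against the rail at x ≈ -109, well short of the yellow line, and the barrel is free between the fingers. Next I'll back off and close, then come in behind the barrel.

>>> step_arm([
  [0,0,0.5],
  [0,0,1.5],
  [0,0,3.0],
  [0,0,4.5],
  [0,0,5.0],
  [0,0,5.0],
], spin=[0,0,0,0,0,0])

```text
time: 6.5
tcp_pos: [0.5224, 0.0722, 0.0192]
orientation: [[0.287, 0.0, -0.958], [0.958, -0.0, 0.287], [-0.0, -1.0, -0.0]]
contact_force: [-0.4, -0.6, -0.4]
opening: 0.0262
```

>>> step_arm([
  [0.8,0,0],
  [1.6,0,0],
  [2.3,0,0],
  [2.3,0,0],
  [2.3,0,0],
], spin=[0,0,0,0,0], hand=0)

```text
time: 7.0
tcp_pos: [0.5299, 0.0944, 0.0193]
orientation: [[0.287, 0.0, -0.958], [0.958, -0.0, 0.287], [-0.0, -1.0, -0.0]]
contact_force: [-0.2, 0.5, -0.2]
opening: 0.0001
```

Run:
```python
from h import *
from plant import manip,eyes
s=manip.state(); info(s); move(s,-127,19,19)
w=eyes.get_image("wrist")["image"]; cv2.imwrite("pics/w3.png",cv2.convertScaleAbs(cv2.resize(w[180:400,140:480],(680,440)),alpha=1.5))
```

```text
t 7.0 fix xy [-128.4  -26.9] z 19.3 spin needed 0.0004 F [-0.2  0.5 -0.2] open 0.1
move cm [-0.14  0.03 -4.59]
```

View pics/w3.png

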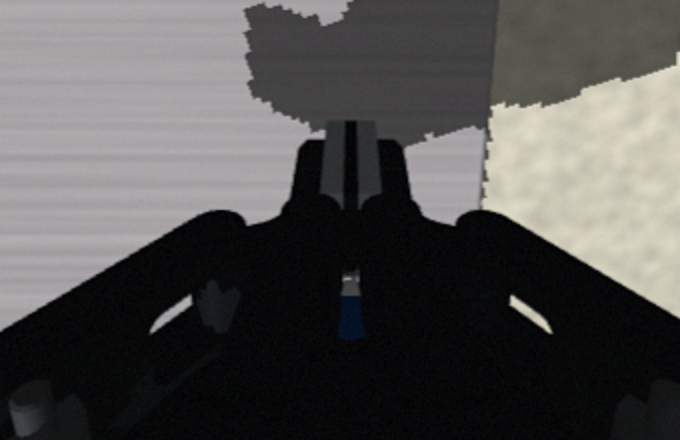

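The closed tips are clear behind the barrel. Now I'll press lightly against the -y side.

>>> step_arm([
  [0,0,-1.0],
  [0,0,-2.0],
  [0,0,-3.0],
  [0,0,-3.8],
  [0,0,-4.3],
  [0,0,-4.6],
  [0,0,-4.8],
  [0,0,-4.9],
  [0,0,-4.9],
], spin=[0,0,0,0,0,0,0,0,0])

```text
time: 7.95
tcp_pos: [0.574, 0.0805, 0.0187]
orientation: [[0.288, -0.005, -0.958], [0.958, 0.001, 0.288], [-0.001, -1.0, 0.005]]
contact_force: [-4.5, 2.0, 3.3]
opening: -0.0002
```

>>> step_arm([
  [-0.2,0,0],
  [-0.5,0,0],
  [-0.8,0,0],
  [-1.1,0,0],
  [-1.3,0,0],
  [-1.3,0,0],
], spin=[0,0,0,0,0,0])

```text
time: 8.55
tcp_pos: [0.5704, 0.0685, 0.0183]
orientation: [[0.288, -0.004, -0.958], [0.958, 0.002, 0.288], [0.0, -1.0, 0.005]]
contact_force: [-3.8, 5.2, 0.2]
opening: 0.0002
```

Run:
```python
from h import *
from plant import manip,eyes
s=manip.state(); info(s); print("F fix",place([0,0,-FIX[2]],s["contact_force"]))
r=eyes.get_image("side"); cv2.imwrite("pics/s4.png",cv2.resize(r["image"][135:275,270:390],(480,560),interpolation=cv2.INTER_CUBIC))
```

```text
t 8.55 fix xy [-115.2   19.4] z 18.3 spin needed -0.0007 F [-3.8  5.2  0.2] open 0.2
F fix [[-3.9124 -5.0911  0.1769]]
```

>>> step_arm([
  [-0.2,0,-0.05],
  [-0.6,0,-0.1],
  [-1.0,0,-0.1],
  [-1.5,0,-0.1],
  [-2.0,0,-0.1],
  [-2.5,0,-0.1],
  [-3.0,0,-0.1],
  [-3.5,0,-0.1],
  [-4.0,0,-0.1],
], spin=[0,0,0,0,0,0,0,0,0])

```text
time: 9.5
tcp_pos: [0.5592, 0.0312, 0.0183]
orientation: [[0.288, -0.006, -0.958], [0.958, 0.004, 0.288], [0.002, -1.0, 0.007]]
contact_force: [-5.5, 7.2, 1.9]
opening: 0.0003
```

Run:
```python
from h import *
from plant import manip,eyes
s=manip.state(); info(s); print("F fix",place([0,0,-FIX[2]],s["contact_force"]))
r=eyes.get_image("side"); w=eyes.get_image("wrist")["image"]
cv2.imwrite("pics/c5.png",np.hstack([cv2.resize(r["image"][135:275,270:390],(480,560),interpolation=cv2.INTER_CUBIC)]))
```

```text
t 9.5 fix xy [-76.3  19.4] z 18.3 spin needed -0.001 F [-5.5  7.2  1.9] open 0.3
F fix [[-5.3442 -7.3515  1.8808]]
```

View pics/c5.png

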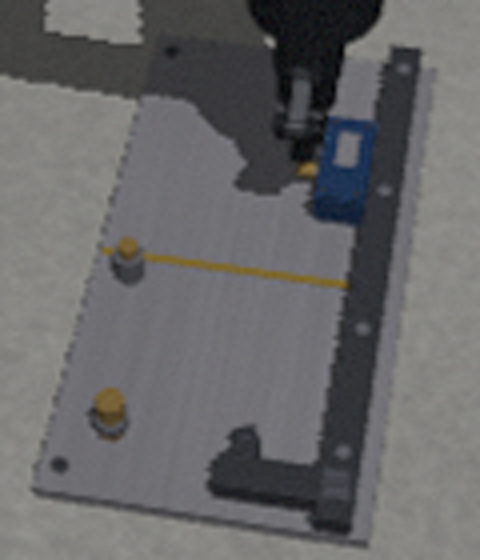

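The filter is flat on the rail and moving along it, with the tip just behind the barrel. I'll keep dragging.

>>> step_arm([
  [-0.4,0,0],
  [-1.0,0,0],
  [-1.6,0,0],
  [-2.2,0,0],
  [-2.8,0,0],
  [-3.4,0,0],
  [-4.0,0,0],
  [-4.6,0,0],
  [-5.2,0,0],
  [-5.8,0,0],
  [-6.4,0,0],
  [-7.0,0,0],
], spin=[0,0,0,0,0,0,0,0,0,0,0,0])

```text
time: 10.8
tcp_pos: [0.539, -0.0357, 0.0183]
orientation: [[0.288, -0.006, -0.958], [0.958, 0.005, 0.288], [0.003, -1.0, 0.007]]
contact_force: [-4.1, 8.2, 2.2]
opening: -0.0002
```

>>> step_arm([
  [-0.5,0,0],
  [-1.1,0,0],
  [-1.7,0,0],
  [-2.3,0,0],
  [-2.9,0,0],
  [-3.5,0,0],
  [-4.1,0,0],
  [-4.7,0,0],
  [-5.3,0,0],
  [-5.9,0,0],
  [-6.3,0,0],
  [-6.5,0,0],
], spin=[0,0,0,0,0,0,0,0,0,0,0,0])

```text
time: 12.0
tcp_pos: [0.5203, -0.0977, 0.0182]
orientation: [[0.288, -0.006, -0.957], [0.957, 0.005, 0.288], [0.003, -1.0, 0.008]]
contact_force: [-3.8, 8.9, 3.8]
opening: 0.0
```

Run:
```python
from h import *
from plant import manip,eyes
s=manip.state(); info(s); print("F fix",place([0,0,-FIX[2]],s["contact_force"]))
r=eyes.get_image("side")
cv2.imwrite("pics/c6.png",cv2.resize(r["image"][175:275,270:390],(720,600),interpolation=cv2.INTER_CUBIC))
```

```text
t 12.0 fix xy [58.4 19.1] z 18.2 spin needed -0.0012 F [-3.8  8.9  3.8] open 0.0
F fix [[-7.4358 -6.2066  3.7623]]
```

View pics/c6.png

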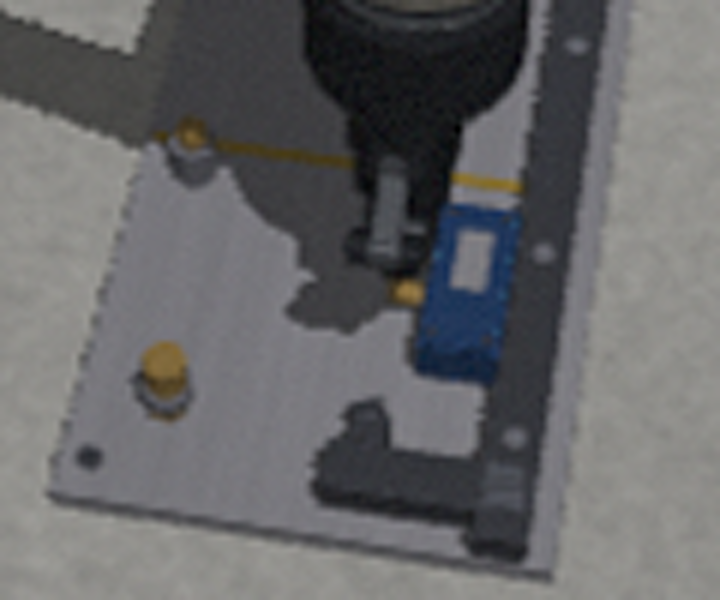

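It's still flat on the rail, about 43 mm short of the stop. I'll continue, then creep.

>>> step_arm([
  [-0.4,0,-0.05],
  [-0.9,0,-0.1],
  [-1.4,0,-0.1],
  [-1.9,0,-0.1],
  [-2.4,0,-0.1],
  [-2.9,0,-0.1],
  [-3.3,0,-0.1],
  [-3.6,0,-0.1],
  [-3.8,0,-0.1],
  [-3.9,0,-0.1],
], spin=[0,0,0,0,0,0,0,0,0,0])

```text
time: 13.05
tcp_pos: [0.5094, -0.1338, 0.0182]
orientation: [[0.289, -0.008, -0.957], [0.957, 0.008, 0.289], [0.005, -1.0, 0.01]]
contact_force: [-4.4, 11.2, 7.3]
opening: -0.0001
```

>>> step_arm([
  [-0.1,0,0],
  [-0.2,0,0],
  [-0.3,0,0],
  [-0.3,0,0],
], spin=[0,0,0,0])

```text
time: 13.45
tcp_pos: [0.5089, -0.1352, 0.0182]
orientation: [[0.29, -0.007, -0.957], [0.957, 0.011, 0.29], [0.008, -1.0, 0.01]]
contact_force: [-3.4, 16.1, 5.6]
opening: -0.0001
```

Run:
```python
from h import *
from plant import manip
s=manip.state(); info(s); print("F fix",place([0,0,-FIX[2]],s["contact_force"]))
```

```text
t 13.45 fix xy [97.6 19.1] z 18.2 spin needed -0.0024 F [-3.4 16.1  5.6] open -0.1
F fix [[-14.4895  -7.9006   5.5521]]
```

>>> step_arm([
  [-0.1,0,0],
  [-0.2,0,0],
  [-0.3,0,0],
  [-0.4,0,0],
  [-0.4,0,0],
], spin=[0,0,0,0,0])

```text
time: 13.95
tcp_pos: [0.5087, -0.1357, 0.0182]
orientation: [[0.291, -0.006, -0.957], [0.956, 0.017, 0.291], [0.014, -1.0, 0.01]]
contact_force: [-0.2, 26.2, 7.3]
opening: -0.0
```

Run:
```python
from h import *
from plant import manip,eyes
s=manip.state(); info(s); print("F fix",place([0,0,-FIX[2]],s["contact_force"]))
r=eyes.get_image("side"); 
cv2.imwrite("pics/c7.png",cv2.resize(r["image"][195:275,300:380],(600,600),interpolation=cv2.INTER_CUBIC))
```

```text
t 13.95 fix xy [98.1 19. ] z 18.2 spin needed -0.0043 F [-0.2 26.2  7.3] open -0.0
F fix [[-25.0713  -7.7121   7.2649]]
```

View pics/c7.png

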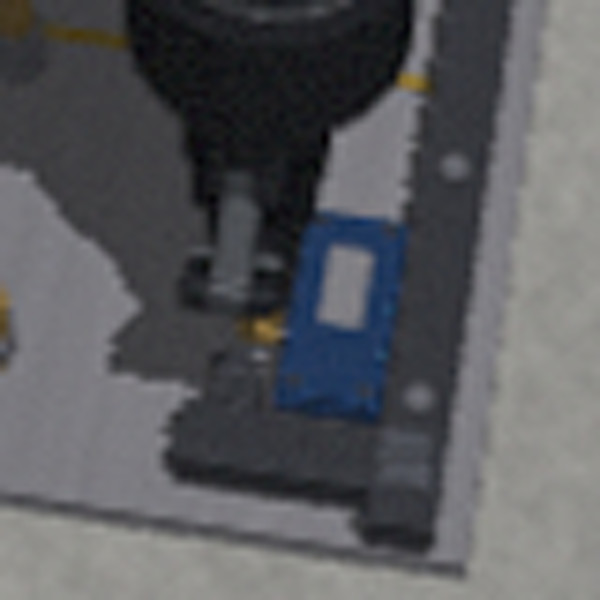

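The drag force rose to 25 N with hardly any travel, so the nose is on the stop. I'll unload x first, then leave diagonally so the barrel isn't pulled.

>>> step_arm([
  [0.3,0,0],
  [0.6,0,0],
  [0.8,0,0],
  [0.8,0,0],
], spin=[0,0,0,0])

```text
time: 14.4
tcp_pos: [0.509, -0.1349, 0.0181]
orientation: [[0.286, -0.01, -0.958], [0.958, 0.004, 0.286], [0.001, -1.0, 0.01]]
contact_force: [-7.2, 4.4, 6.1]
opening: 0.0
```

Run:
```python
from h import *
from plant import manip
s=manip.state(); info(s); print("F fix",place([0,0,-FIX[2]],s["contact_force"]))
```

```text
t 14.4 fix xy [97.2 19.1] z 18.1 spin needed 0.0008 F [-7.2  4.4  6.1] open 0.0
F fix [[-2.1578 -8.1223  6.0696]]
```

>>> step_arm([
  [0,0,0.2],
  [0,0,0.4],
  [0.1,0,0.8],
  [0.2,0,1.5],
  [0.3,0,2.5],
  [0.3,0,3.5],
  [0.3,0,4.5],
  [0.3,0,4.5],
], spin=[0,0,0,0,0,0,0,0])

```text
time: 15.2
tcp_pos: [0.469, -0.1205, 0.0188]
orientation: [[0.288, -0.002, -0.958], [0.958, 0.001, 0.288], [0.0, -1.0, 0.002]]
contact_force: [0.5, -0.3, -0.3]
opening: 0.0001
```

>>> step_arm([
  [0,-2,0],
  [0,-5,0],
  [0,-9,0],
  [0,-13,2],
  [0,-17,4],
  [0,-19,6],
  [0,-19,7],
  [0,-19,7],
  [0,-19,7],
], spin=[0,0,0,0,0,0,0,0,0])

```text
time: 16.1
tcp_pos: [0.4035, -0.1008, 0.2077]
orientation: [[0.288, -0.002, -0.958], [0.958, 0.001, 0.288], [0.0, -1.0, 0.002]]
contact_force: [-0.6, 0.8, 0.7]
opening: -0.0
```

Run:
```python
from h import *
from plant import manip,eyes
s=manip.state(); info(s); r=eyes.get_image("wrist"); t=eyes.get_image("side")
pickle.dump((s,r,t),open("w9.pkl","wb"))
a=cv2.convertScaleAbs(r["image"],alpha=1.5)
cv2.imwrite("pics/w9.png",np.vstack([a[60:260], cv2.resize(t["image"][135:275,220:440],(640,400))]) )
```

```text
t 16.1 fix xy [ 94.9 -91.8] z 207.7 spin needed -0.0006 F [-0.6  0.8  0.7] open -0.0
```

View pics/w9.png

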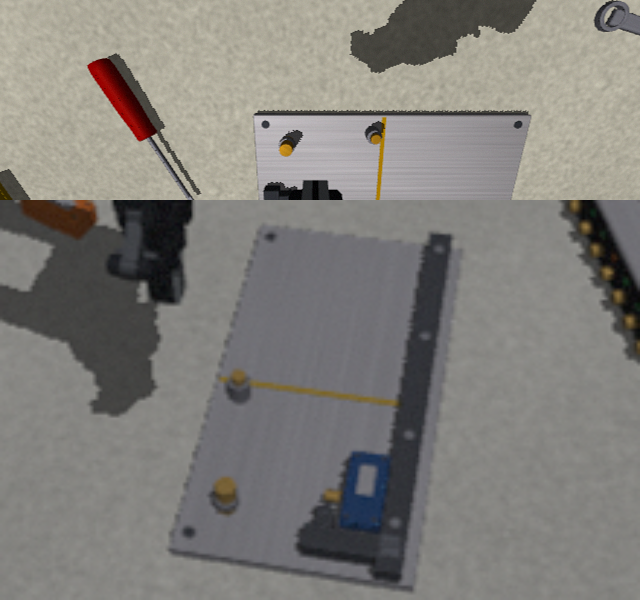

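The side view shows the filter seated in the pocket and the bystanders standing where they were. That's 12 views, so I'll do the final fit check by numbers, from right above the pocket mouth.

>>> step_arm([
  [-1,0,-2],
  [-2,0,-5],
  [-3.5,0,-8.5],
  [-4.5,0,-11],
  [-4.5,0,-11],
  [-4.5,0,-11],
  [-4.5,0,-11],
], spin=[0,0,0,0,0,0,0])

```text
time: 16.9
tcp_pos: [0.4956, -0.1751, 0.2079]
orientation: [[0.287, -0.003, -0.958], [0.958, 0.001, 0.287], [0.001, -1.0, 0.003]]
contact_force: [-0.4, 0.6, -0.1]
opening: -0.0002
```

Run:
```python
from h import *
from plant import manip,eyes
s=manip.state(); info(s); r=eyes.get_image("wrist"); im=r["image"]; cv2.imwrite("pics/w10.png",im); pickle.dump((s,r),open("w10.pkl","wb"))
K=r["intrinsics"];W=np.eye(4);W[:3,:3]=s["orientation"];W[:3,3]=s["tcp_pos"];T=W@r["tool_from_camera"]
m=cv2.inRange(cv2.cvtColor(im,cv2.COLOR_BGR2HSV),(105,120,30),(125,255,255))
n,l,st,ce=cv2.connectedComponentsWithStats(m)
i=1+np.argmax(st[1:,4]);print(st[i],ce[i]); c=cv2.findContours((l==i).astype(np.uint8),0,1)[0][0]; print(cv2.approxPolyDP(c,2.5,True)[:,0].tolist())
P=np.array([[32,-15,24],[-32,-15,24],[32,15,24],[-32,15,24]])*1e-3+[.108,.045,.012]
print("home top pred\n",proj(K,T,place(FIX,P)))
y0,h=st[i][1],st[i][3];x0=st[i][0]
for rr in (y0+h//3,y0+h//2,y0+2*h//3): print(rr,[tuple(int(v) for v in im[rr,x]) for x in range(x0-16,x0+4)])
cx=int(ce[i][0])
for cc in (cx-10,cx+12): print(cc,[tuple(int(v) for v in im[y,cc]) for y in range(y0+h-6,y0+h+16)])
print("pts: stop face top y=45, rail face top x=108, rail face bottom",proj(K,T,place(FIX,np.array([[.14,.045,.028],[.108,.06,.028],[.108,.06,.012]]))))
```

```text
t 16.9 fix xy [139.6  17.8] z 207.9 spin needed -0.0002 F [-0.4  0.6 -0.1] open -0.2
[ 314  188   55   25 1027] [339.2425 199.6271]
[[314, 188], [316, 212], [367, 211], [367, 188]]
home top pred
 [[313.4727 188.3956]
 [369.5791 188.3953]
 [313.5105 212.9078]
 [368.0376 212.9046]]
196 [(40, 35, 34), (43, 37, 36), (41, 39, 37), (41, 37, 36), (40, 37, 36), (40, 35, 35), (38, 34, 32), (41, 37, 35), (40, 38, 36), (39, 35, 34), (39, 35, 34), (40, 37, 36), (39, 36, 34), (40, 36, 33), (42, 38, 38), (28, 23, 22), (50, 24, 7), (71, 34, 6), (73, 35, 7), (72, 33, 9)]
200 [(38, 35, 32), (42, 38, 37), (42, 37, 38), (42, 39, 36), (40, 35, 35), (39, 37, 36), (40, 35, 36), (39, 34, 34), (41, 36, 35), (39, 35, 34), (38, 36, 34), (38, 34, 33), (39, 34, 33), (38, 35, 34), (40, 35, 35), (29, 26, 25), (49, 25, 13), (72, 34, 10), (72, 36, 10), (73, 35, 11)]
204 [(43, 38, 37), (44, 37, 37), (41, 36, 34), (40, 37, 35), (40, 36, 34), (38, 35, 33), (40, 36, 34), (39, 33, 33), (39, 35, 33), (38, 35, 34), (40, 35, 34), (39, 35, 34), (39, 34, 33), (40, 35, 34), (41, 38, 36), (29, 27, 26), (41, 22, 11), (65, 30, 7), (74, 36, 9), (73, 35, 10)]
329 [(71, 35, 10), (69, 32, 11), (71, 34, 10), (71, 33, 9), (69, 33, 9), (41, 34, 28), (42, 38, 37), (43, 38, 38), (40, 37, 35), (41, 37, 36), (42, 37, 36), (41, 37, 36), (40, 36, 35), (40, 37, 36), (39, 36, 35), (40, 37, 37), (37, 33, 32), (37, 34, 34), (69, 66, 66), (125, 122, 125), (96, 99, 101), (113, 124, 128)]
351 [(71, 33, 7), (70, 33, 7), (70, 33, 7), (72, 33, 7), (74, 35, 11), (37, 31, 28), (42, 38, 36), (41, 37, 35), (40, 35, 34), (37, 33, 33), (40, 36, 33), (42, 39, 36), (38, 33, 32), (38, 36, 34), (41, 37, 35), (41, 38, 36), (38, 33, 34), (36, 32, 31), (54, 51, 49), (127, 124, 127), (97, 99, 102), (115, 127, 130)]
pts: stop face top y=45, rail face top x=108, rail face bottom [[313.521  198.6188]
 [340.2011 210.4618]
 [339.1251 205.8835]]
```

Run:
```python
from h import *
s,r=pickle.load(open("w10.pkl","rb")); im=r["image"].astype(float)
b=im[:,:,0]-im[:,:,2]   # blueness, ~64 on the part
g=im[:,:,2]
x=lambda row,a,c:a+np.interp(30,b[row,a:c],np.arange(c-a))
print("nose",[round(x(i,308,320),2) for i in range(189,212)])
print("rear",[round(374-np.interp(30,b[i,374:362:-1],np.arange(12)),2) for i in range(189,212)])
print("railside",[round(218-np.interp(30,b[218:206:-1,c],np.arange(12)),2) for c in range(318,366,3)])
print("railback",[round(218+np.interp(60,g[218:228,c],np.arange(10)),2) for c in range(318,366,3)])
print("red at nose rows",*[im[i,309:317,2].astype(int) for i in (190,193,197,201,205,209)],sep="\n")
```

```text
nose [np.float64(319.0), np.float64(313.51), np.float64(313.54), np.float64(319.0), np.float64(319.0), np.float64(313.58), np.float64(313.61), np.float64(313.65), np.float64(313.67), np.float64(313.77), np.float64(313.76), np.float64(313.81), np.float64(313.83), np.float64(313.75), np.float64(313.78), np.float64(314.0), np.float64(313.97), np.float64(314.1), np.float64(314.0), np.float64(319.0), np.float64(319.0), np.float64(314.03), np.float64(314.27)]
rear [np.float64(368.0), np.float64(368.28), np.float64(368.29), np.float64(368.29), np.float64(368.17), np.float64(368.12), np.float64(368.15), np.float64(368.03), np.float64(368.06), np.float64(367.8), np.float64(367.82), np.float64(367.69), np.float64(367.69), np.float64(367.64), np.float64(367.51), np.float64(367.57), np.float64(367.51), np.float64(367.43), np.float64(367.31), np.float64(363.0), np.float64(363.0), np.float64(367.32), np.float64(367.24)]
railside [np.float64(211.95), np.float64(211.89), np.float64(211.79), np.float64(211.61), np.float64(211.6), np.float64(211.57), np.float64(211.59), np.float64(211.62), np.float64(211.6), np.float64(211.57), np.float64(211.6), np.float64(211.61), np.float64(211.47), np.float64(211.51), np.float64(211.52), np.float64(211.49)]
railback [np.float64(224.84), np.float64(218.0), np.float64(218.0), np.float64(224.82), np.float64(224.84), np.float64(224.82), np.float64(224.84), np.float64(225.12), np.float64(225.11), np.float64(225.12), np.float64(225.13), np.float64(225.14), np.float64(225.13), np.float64(225.09), np.float64(225.12), np.float64(225.13)]
red at nose rows
[36 32 35 36 25  8  8  8]
[34 35 35 35 24  7  6 21]
[33 32 33 39 24  4  8  6]
[35 33 34 36 27 13  8  7]
[35 33 32 34 28  8  6 10]
[33 32 34 36 25  0  5 19]
```

Subpixel edges put the nose on the stop, but the module is yawed by about 0.8°, which leaves the tail roughly 0.8 mm off the rail. The hard final push on the barrel probably caused it. To mend it, I'll press the tail side to the rail gently, then nudge the tail end forward.

>>> step_arm([
  [1.5,0,1.5],
  [3.5,1,3.2],
  [5.3,4,4.8],
  [5.3,8,4.8],
  [5.3,12,4.8],
  [5.3,15,4.8],
  [5.3,17.5,4.8],
  [5.3,18.8,4.8],
  [5.3,18.8,4.8],
  [5.3,18.8,4.8],
], spin=[0,0,0,0,0,0,0,0,0,0])

```text
time: 17.95
tcp_pos: [0.4664, -0.1114, 0.0222]
orientation: [[0.287, 0.001, -0.958], [0.958, -0.0, 0.287], [-0.0, -1.0, -0.001]]
contact_force: [0.5, -0.3, 0.6]
opening: 0.0
```

Run:
```python
from h import *
from plant import manip
s=manip.state(); info(s); move(s,86,19,19)
```

```text
t 17.95 fix xy [ 86.9 -28.5] z 22.2 spin needed -0.0002 F [ 0.5 -0.3  0.6] open 0.0
move cm [ 0.09  0.32 -4.75]
```

>>> step_arm([
  [0,0,-1],
  [0,0,-2],
  [0,0,-3],
  [0,0,-3.8],
  [0,0,-4.3],
  [0,0,-4.6],
  [0,0,-4.8],
  [0,0,-5.0],
  [0,0,-5.1],
  [0,0,-5.1],
], spin=[0,0,0,0,0,0,0,0,0,0])

```text
time: 18.95
tcp_pos: [0.5121, -0.125, 0.0206]
orientation: [[0.287, -0.006, -0.958], [0.958, 0.002, 0.287], [0.0, -1.0, 0.006]]
contact_force: [-5.4, 1.6, 4.4]
opening: -0.0002
```

Run:
```python
from h import *
from plant import manip
s=manip.state(); info(s); print("F fix",place([0,0,-FIX[2]],s["contact_force"]))
```

```text
t 18.95 fix xy [86.9 19.1] z 20.6 spin needed -0.0001 F [-5.4  1.6  4.4] open -0.2
F fix [[ 0.0458 -5.641   4.3761]]
```

>>> step_arm([
  [0,0,-0.1],
  [0,0,-0.2],
  [0,0,-0.2],
  [0,0,0.1],
  [0,0,0.5],
  [0,0,1.2],
  [0,0,2.2],
  [0,0,3.0],
  [0,0,3.0],
  [0,0,3.0],
], spin=[0,0,0,0,0,0,0,0,0,0])

```text
time: 19.95
tcp_pos: [0.4858, -0.1173, 0.0214]
orientation: [[0.288, 0.0, -0.958], [0.958, -0.0, 0.288], [-0.0, -1.0, -0.001]]
contact_force: [0.4, -0.5, 0.8]
opening: 0.0002
```

>>> step_arm([
  [1.0,0,0],
  [2.2,0,0],
  [3.5,0,0],
  [4.2,0,0],
  [4.2,0,0],
  [4.2,0,-1],
  [4.2,0,-2.5],
  [4.2,0,-3.8],
  [4.2,0,-4.8],
  [4.2,0,-4.8],
  [4.2,0,-4.8],
], spin=[0,0,0,0,0,0,0,0,0,0,0])

```text
time: 21.05
tcp_pos: [0.5438, -0.0911, 0.0211]
orientation: [[0.288, -0.001, -0.958], [0.958, 0.0, 0.288], [-0.0, -1.0, 0.001]]
contact_force: [-1.0, -0.4, 0.6]
opening: -0.0001
```

Run:
```python
from h import *
from plant import manip
s=manip.state(); info(s)
```

```text
t 21.05 fix xy [45.2 39.8] z 21.1 spin needed -0.0007 F [-1.  -0.4  0.6] open -0.1
```

>>> step_arm([
  [-0.5,0,-0.4],
  [-1.0,0,-0.4],
  [-1.5,0,-0.4],
  [-1.8,0,-0.4],
  [-2.0,0,-0.4],
  [-2.1,0,-0.4],
  [-2.2,0,-0.4],
  [-2.3,0,-0.4],
  [-2.4,0,-0.4],
  [-2.4,0,-0.4],
], spin=[0,0,0,0,0,0,0,0,0,0])

```text
time: 22.05
tcp_pos: [0.5419, -0.1105, 0.0216]
orientation: [[0.29, 0.002, -0.957], [0.957, 0.008, 0.29], [0.008, -1.0, 0.0]]
contact_force: [4.5, 14.2, 1.7]
opening: -0.0
```

Run:
```python
from h import *
from plant import manip
s=manip.state(); info(s); print("F fix",place([0,0,-FIX[2]],s["contact_force"]))
```

```text
t 22.05 fix xy [64.4 43.6] z 21.6 spin needed -0.0033 F [ 4.5 14.2  1.7] open -0.0
F fix [[-14.9305   0.2557   1.7245]]
```

The stop is resisting with 15 N and the tail is at x ≈ 76, so it's home. I'll back off straight, rise and re-measure.

>>> step_arm([
  [0.4,0,0],
  [0.9,0,0],
  [1.5,0,0],
  [2.5,0,0],
  [2.5,-1,0],
  [2.5,-4,0],
  [2.5,-8,0],
  [2.5,-12,0],
  [2.5,-16,0],
  [2.5,-18.6,0],
  [2.5,-18.6,0],
], spin=[0,0,0,0,0,0,0,0,0,0,0])

```text
time: 23.15
tcp_pos: [0.5517, -0.0923, 0.2139]
orientation: [[0.288, 0.011, -0.958], [0.958, -0.004, 0.288], [-0.0, -1.0, -0.012]]
contact_force: [-0.0, -0.1, 0.6]
opening: -0.0003
```

>>> step_arm([
  [-2,0,0.6],
  [-4.5,0,1.3],
  [-7,0,2],
  [-9,0,2.6],
  [-9.5,0,2.6],
  [-9.5,0,2.6],
  [-9.5,0,2.6],
  [-9.5,0,2.6],
], spin=[0,0,0,0,0,0,0,0])

```text
time: 23.95
tcp_pos: [0.4962, -0.1738, 0.2071]
orientation: [[0.287, -0.0, -0.958], [0.958, 0.0, 0.287], [0.0, -1.0, 0.0]]
contact_force: [0.3, 0.3, -0.6]
opening: -0.0005
```

Run:
```python
from h import *
from plant import manip,eyes
s=manip.state(); info(s); r=eyes.get_image("wrist"); im=r["image"].astype(float)
b=im[:,:,0]-im[:,:,2]; g=im[:,:,2]
f=lambda v,t:np.argmax(v>t)-1+(t-v[np.argmax(v>t)-1])/(v[np.argmax(v>t)]-v[np.argmax(v>t)-1])
print("nose",*[round(305+f(b[i,305:325],30),2) for i in range(189,211)])
print("rear",*[round(380-f(b[i,380:355:-1],30),2) for i in range(189,211)])
print("railside",*[round(218-f(b[218:200:-1,c],30),2) for c in range(318,366,3)])
print("railback",*[round(218+f(g[218:230,c],80),2) for c in range(318,366,3)])
K=r["intrinsics"];W=np.eye(4);W[:3,:3]=s["orientation"];W[:3,3]=s["tcp_pos"];T=W@r["tool_from_camera"]
print(proj(K,T,place(FIX,np.array([[32,-15,24],[-32,-15,24],[32,15,24],[-32,15,24]])*1e-3+[.108,.045,.012])))
```

```text
t 23.95 fix xy [138.1  18. ] z 207.1 spin needed 0.0007 F [ 0.3  0.3 -0.6] open -0.5
nose 312.4 312.27 312.3 312.32 312.32 312.28 312.32 312.3 312.32 312.29 312.31 312.32 312.32 312.29 312.31 312.39 312.29 312.31 312.3 312.31 312.31 312.3
rear 366.47 367.29 367.19 367.14 367.11 367.06 366.81 366.69 366.74 366.85 366.49 366.44 366.39 366.29 366.31 366.25 366.32 366.32 366.28 366.31 366.29 366.25
railside 211.6 211.58 211.59 211.59 211.59 211.58 211.61 211.59 211.59 211.58 211.58 211.6 211.57 211.63 211.6 211.61
railback 218.08 218.24 224.93 224.92 224.96 225.28 225.29 225.28 225.28 225.26 225.25 225.28 225.28 225.27 225.25 225.27
[[312.1931 188.0809]
 [368.4709 188.1298]
 [312.246  212.6505]
 [366.9229 212.6948]]
```

The yaw is gone: the nose edge stays at 312.3 px in all rows, and the rail side at 211.6 px along its length. Robot is clear, so I'm handing in.

```bash
python3 -c "
from plant import manip
print(manip.finish_job())"
```

```text
the job is handed in; nothing more can be done
None
```

The blue filter is home in the corner pocket: nose on the end stop, flat against the rail, and the job is handed in. The robot's clock stood at about 24 s, and the arm was clear with no contact force.

- **To the rail:** I pushed it flat against the rail at about x = -109 mm with the fingertips either side of the barrel. That is well short of the yellow line.
- **Along the rail:** With the fingers closed behind the barrel, I pinned it and dragged it until the stop pushed back with about 25 N. It was never gripped or lifted.
- **One check failed and was mended:** After that hard final push, the first close measurement showed it yawed by about 0.8°, with the tail roughly 0.8 mm off the rail. I pressed the tail side back to the rail and nudged the tail end to the stop with 15 N.
- **Last check:** The nose edge and rail-side edge were then straight to about 0.1 px (about 0.1 mm) and parallel to the fixture. They matched the predicted home position to about 1 px (about 1.2 mm).
- **What the checks could not settle:** The calibration runs about 1.5% off in scale. From that camera a small gap at the rail face would be hidden, so flatness there rests on the press and the measured edges.
- **Bystanders:** The two cylinders stood in place in the last side view. I did not re-measure them, or the other bystanders, after the mend.

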